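# Hold a puppet foot flush on the tilted stage of a drilling jig

## Task

Set up the drilling jig and hold the wooden puppet foot in it: first push the jig's sliding carriage fully home against its end stop, then swing the steel latch bar fully across behind the carriage to lock it. Then pick up the foot by its upright tang and hold its sole flush on the carriage's sloped stage face, centred, its length running up the slope, feeling for the slope so that it lies flat with no gap, and pressed on gently but firmly. The program finishes while the gripper is still holding the foot pressed there; leave the jar, the screwdriver and the carved head alone.

Things in the scene. Friction and masses are not known exactly. Their poses are not given: they have to be found in the camera images.
- jig: fixed jig board of brown wood, 330 x 190 x 18 mm, lying on the table; origin at the centre of its underside, x along the carriage's track towards the dark end stop (away from the robot), z up. The board's top is 18 mm above the table. The end stop is a block at x = 135 to 159 mm, its top 48 mm above the table
- carriage (a joint): travel of the aluminium carriage (plate 175 x 90 mm, top 32 mm above the table) along the jig's +x, m: 0 fully back (robot's side), 0.060 fully home against the end stop; starts between 0 and 0.02, stays where it is left, about 3 N moves it
- push_face (a point): centre of the back face (robot's side) of the dark steel push block on the carriage, 53 mm above the table, moves with the carriage. The block is 20 mm thick along the track, 50 mm wide, and stands from 32 to 68 mm above the table; the carriage plate sticks out 15 mm behind (robot's side of) this face, below it. Push it along the jig's +x. Axes as the jig's
- latch (a joint): angle of the flat steel latch bar on the jig board, rad, about a vertical pivot (anticlockwise seen from above): 0 the bar points along the jig's -x (open), 1.571 its stop, where it points along the jig's -y, right across behind the carriage plate (locked); starts between -0.3 and 0.15, stays where it is left, stiff friction (about 1 N at the peg). Locked, it stands 2 mm behind the plate of the carriage that is home and blocks its way back
- latch_hinge (a point): point on the latch's pivot axis, 52 mm above the table; it lies at jig x = -50, y = +75 mm. The bar is 100 mm long from the pivot, 16 mm wide, its top 29 mm above the table
- latch_peg (a point): point on the upright black round peg of the latch, 75 mm from the pivot axis, 52 mm above the table. The peg is 14 mm in diameter and stands from 29 to 69 mm above the table; it can be gripped from above and turns freely with the bar
- stage: the tilted stage on the carriage: grey painted metal plate 120 mm (up the slope) x 90 mm wide x 12 mm thick. Origin at the middle of its lower edge (robot's side), on its underside; x runs up the slope, away from the robot, y is level, z is square to the face. Its slope is clamped between 8 and 19 degrees, different every time; origin 58 mm above the table
- stage_face (a point): centre of the stage's sloped upper face; x up the slope, y level, z out of the face, square to it. It rides on the carriage; on average its readings are true but single ones are noisy. The firmly gripped foot hardly pivots in the fingers, so the slope can be felt by touching lightly with the sole tipped a little one way, then the other, and comparing the heights at which its ends meet the face
- foot: loose pale wooden puppet foot, about 120 g, lying sole down on the table: sole 90 mm long (x, the rounded toe at +x) x 50 mm wide (y) x 12 mm thick; on its top an upright tang 30 mm (x) x 16 mm (y) rises to 57 mm above the sole. Origin at the centre of the sole's underside, under the tang's middle; z up through the tang. Grip the tang across its 16 mm; a 25 N grip holds it firmly
- jar: bystander: closed glass jar, 64 mm wide, 85 mm tall, origin under its centre
- screwdriver: bystander: screwdriver lying flat, origin under its middle
- head: bystander: carved wooden puppet head on a round foot, 60 mm wide, 102 mm tall, origin under its centre
There are look-alikes about, which are no part of the job. There is more than one size of the foot; the job needs the smallest.

How it is judged (in metres and radians):
On the way, in this order (a step that is already met when the one before it is completed fails the run):
1. the carriage is home against the end stop (value of joint carriage above 0.057 m), for 0.1 s.
2. the latch is across behind the carriage, which is still home (value of joint latch above 1.45 rad and value of joint carriage above 0.056 m), for 0.2 s.
3. the foot is lifted in the gripper (height (world z) of foot above 0.05 m and contact force between foot and the fingers above 2 N and contact force between foot and jig below 0.1 N), for 0.1 s.
At the end, for the whole second after the job is handed in: Carriage home within 4 mm, latch within 0.17 rad of closed; gripper holding the foot, its sole on the stage face within 3 mm, parallel within 0.045 rad, centred within 16 mm along and 18 mm across, its length within 0.2 rad of the slope direction, pressed with 3 to 30 N, at rest (value of joint carriage above 0.056 m and value of joint latch above 1.4 rad and angle between the z axis of foot and the z axis of stage_face, either way round below 0.045 rad and angle between the x axis of foot and the x axis of stage_face, either way round below 0.2 rad and z of foot in the frame of stage_face between -0.003 and 0.003 m and x of foot in the frame of stage_face between -0.016 and 0.016 m and y of foot in the frame of stage_face between -0.018 and 0.018 m and angle between foot's own z axis and vertical below 0.5 rad and contact force between foot and stage between 3 and 30 N and contact force between foot and the fingers above 3 N and linear speed of foot below 0.02 m/s); the arm keeps its last pose, push and grip.
It fails at once if a bystander is moved (distance of any of jar, screwdriver, head from where it was at the start of the episode above 0.03 m).
It fails at once if the foot is rammed on the stage with more than 60 N (contact force between foot and stage above 60 N).
It also fails if it takes over 72 s, if anything falls off the work surface, if the arm or the gripper's body presses on something with over 40 N, if the wrist force passes 120 N, or if a joint passes its speed limit or range.

## Robot

A 7-joint arm with a two-finger parallel gripper is mounted at the origin on the work surface. World frame = base frame: x ahead of the robot, y to its left, z up, the work surface at z = 0. Lengths are in m, angles in degrees, forces in N, time in s.
With the tool pointing down it reaches from about 0.425 to 0.875 m from the base axis. Payload 4.7 kg.
Tool frame: the origin (TCP) lies midway between the tips of the shut fingers; the grasp point (between the pads) lies env.grip_point_offset behind it (env.grip_point_offset is the distance from the TCP to the grasp point, in m); z points along the fingers, y is the line along which they close (so a half turn about z gives the same grasp; the last joint's range is limited). The gripper opens to 87 mm and grips with 3 to 60 N. Pads are 19 mm wide; open, the fingers measure 117 mm over their backs; the gripper's body (75 mm by 190 mm) begins 51 mm behind the grasp point.
Start: joints at [-65.369, 18.392, -4.016, 83.108, 1.295, 78.541, -3.26], TCP at [0.263, 0.595, 0.223] pointing down, gripper open.
Joint ranges: [-163.93, 163.93], [-17.29, 119.83], [-79.2, 71.16], [3.27, 140.29], [-89.18, 269.18], [5.43, 117.66], [-154.24, 154.24]. Speed limits (degrees/s): [147.25, 147.25, 180, 180, 180, 180, 180].

## Interface

Orientations are given as [roll, pitch, yaw] about the fixed x, y, z axes, in that order (R = Rz(yaw) Ry(pitch) Rx(roll)).
In Python, from cell import env gives the robot as it stands.
- The arm moves only by the shell command python3 -m creep 'ROWS' [FORCE]. ROWS is a JSON object of lists of equal length, an entry for each row: "translation": the shift along the tool's x, y, z in units of 0.08 m (1.0 is 0.08 m), a list of three; "turn": the turn, a rotation vector about the tool's x, y, z in units of 180 degrees (1.0 is 180 degrees), a list of three; "grip": the opening, from 0 (shut) to 1 (fully open). In form: {"translation": [[x, y, z], ...], "turn": [[ax, ay, az], ...], "grip": [grip, ...]}. A call has 1 to 5 rows; each row shifts and turns the commanded pose from where the row before left it, along the tool's axes as they then stand; what a row does not reach is not made up. A row lasts 1/8 s, in which the tool goes at most 62.5 mm and 10.7 degrees, less where a joint would pass 70% of its speed; a pose out of reach is approached as far as the arm can. A call with a number of a shift or a turn outside -1 to 1 is refused whole. A call with a gripper value outside its range is refused whole. The fingers move at their own pace and stop on an object; FORCE is the grip in N (left out, the last holds). Time passes only in rows, so rows that do not move let the fingers close. It gives the time, the measured TCP pose, the force, the opening and the grip force at its end, in the units of the state.
- env.get_obs(): the state, without advancing time (a new reading comes with each control period).
- env.read_camera(name): name is "side" or "top"; returns a dict with "frame" (384x512x3 uint8, red, green, blue), "z_map" (384x512 float32, m along the optical axis (not along the pixel's ray), 0 where there is no reading), "K" (3x3 intrinsics, pixels), "rvec" (rotation vector, rad) and "tvec" (3), from world to camera coordinates, as OpenCV has them. Camera axes: x right, y down, z forward; pixel columns grow to the right and rows downward; lengths in m; the calibration is good to about 2 mm. A picture is of the moment at which its call begins.
- env.sign_off(): hands the job in; it is judged then, once.
The state is a dict: "time_s": time; "qpos": joint angles; "joint_velocities": joint speeds; "effort": joint torques, N m; "tool_pos": TCP position; "tool_rot": TCP orientation; "force": force on the tool from outside, world axes, zero at the start; "wrist_torque": the same for the moment, N m; "grip_width": finger opening in m; "grasp_force": force on a finger pad.
Only numpy, scipy, OpenCV 4.12 (cv2) and the standard library are available. Lean on these libraries where they do the work, as an engineer would, in place of code of your own. Each camera call takes 0.05 s, during which the arm holds its last target. There are 200 camera calls.

## Working session

There is one attempt and no reset: what is moved stays moved. The work goes in short steps, Python scripts to look and compute and a shell command to move; the robot and the scene stay as the last step left them, time stands still between calls to the robot, and variables do not carry over. Pictures are saved under pics/ and viewed, at most 10 in all, crops included, and the job is handed in when it is done.

```bash
ls; mkdir -p pics; cat > h.py <<'E'
import numpy as np, cv2
from cell import env
from scipy.spatial.transform import Rotation as Ro
def cam(n):
    c=env.read_camera(n); c['R']=cv2.Rodrigues(np.array(c['rvec'],float))[0]; c['t']=np.array(c['tvec'],float).ravel(); return c
def cloud(c):
    z=c['z_map']; v,u=np.mgrid[:z.shape[0],:z.shape[1]]; K=c['K']
    p=np.stack([(u-K[0,2])/K[0,0]*z,(v-K[1,2])/K[1,1]*z,z],-1)
    w=(p-c['t'])@c['R']; w[z<=0]=np.nan; return w
def ray(c,u,v,h):
    d=c['R'].T@np.linalg.inv(c['K'])@np.array([u,v,1.]); o=-c['R'].T@c['t']; return o+d*(h-o[2])/d[2]
def save(n,im,s=1): cv2.imwrite('pics/'+n,cv2.resize(im[...,::-1],None,fx=s,fy=s,interpolation=cv2.INTER_CUBIC))
E
python3 - <<'E'
from h import *
for n in('top','side'):
    c=cam(n); save(n+'0.png',c['frame'],1.5); print(n,c['K'].tolist(),-c['R'].T@c['t']); np.savez(n+'0.npz',f=c['frame'],w=cloud(c))
o=env.get_obs(); print(o['tool_pos'],o['tool_rot'],env.grip_point_offset,o['grip_width'])
E
```

```text
pics
top [[458.04923861908014, 0.0, 248.90063553144668], [0.0, 458.04923861908014, 195.8405038241886], [0.0, 0.0, 1.0]] [3.49348330e-01 7.79685374e-04 1.30747919e+00]
side [[368.074673707659, 0.0, 259.9927592140133], [0.0, 368.074673707659, 188.82056159599125], [0.0, 0.0, 1.0]] [ 0.35125568 -0.93697787  0.95018289]
[0.26241945 0.59414152 0.22157219] [-1.79902942e+02  5.16370911e-03  1.56175653e+02] 0.0187 0.08695826668986469
```

View pics/top0.png

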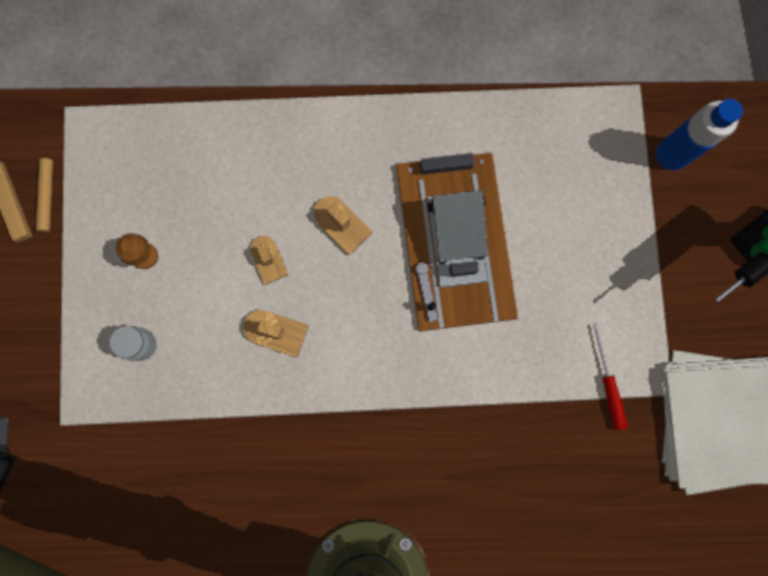

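View pics/side0.png

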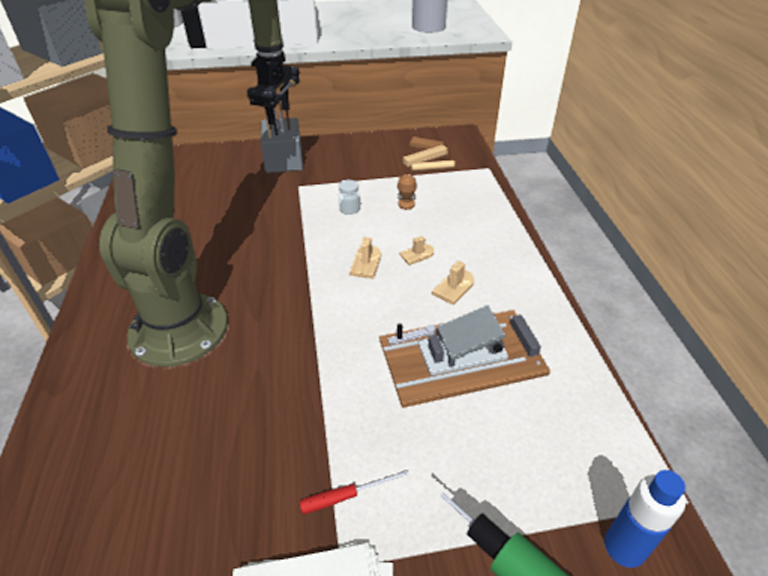

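The top view (1.5x pixels) shows the jig around (457,240), with the end stop up and +x up. The peg end of the latch is near (432,312) and the dark push block is at (463,268). There are three feet, at (268,260), (342,224) and (275,333). The one at (268,260) looks smallest and fits the 90 mm sole. I'll measure it and confirm with a crop.

```bash
python3 - <<'E'
from h import *
d=np.load('top0.npz'); f,w=d['f'],d['w']; hsv=cv2.cvtColor(f,cv2.COLOR_RGB2HSV)
print('table z',np.nanmedian(w[200:260,190:200,2]) , np.nanmedian(w[100:250,350:400,2]))
# feet: depth above table, by component
for n,(u0,u1,v0,v1) in dict(small=(160,195,152,195),big=(205,252,125,172),mid=(158,210,200,242)).items():
    P=w[v0:v1,u0:u1].reshape(-1,3); s=P[(P[:,2]>.006)&(P[:,2]<.018)]; t=P[P[:,2]>.03]
    a=P[P[:,2]>.006]
    r=cv2.minAreaRect((s[:,:2]*1000).astype(np.float32)); print(n,'sole',r,len(s))
    tt=t[t[:,2]>t[:,2].max()-.008]
    print('  tang top',cv2.minAreaRect((tt[:,:2]*1000).astype(np.float32)),t[:,2].max(),len(tt))
# jig board
m=(w[...,2]>.012)&(w[...,2]<.024); m[:,:262]=0;m[:,348:]=0;m[:95]=0;m[225:]=0
r=cv2.minAreaRect((w[m][:,:2]*1000).astype(np.float32)); print('jig',r, cv2.boxPoints(r).tolist())
# peg
reg=w[150:225,262:348]; q=reg.reshape(-1,3)
big=q[q[:,2]>.06]; 
print('stage etc')
# peg pts: high pixels near latch
pm=(w[...,2]>.05); pm[:,:262]=0; pm[:,300:]=0; pm[:165]=0; pm[225:]=0
for v,u in np.argwhere(pm): print(u,v,np.round(w[v,u],3))
# stage plane
S=w[135:170,296:318].reshape(-1,3); S=S[~np.isnan(S[:,0])]
c=S.mean(0); n=np.linalg.svd(S-c)[2][2]; n*=np.sign(n[2]); print('stage n',n,np.degrees(np.arccos(n[2])),c, np.std((S-c)@n))
save('small.png',np.hstack([cv2.resize(f[140:220,150:260],None,fx=3.5,fy=3.5),cv2.resize(f[140:220,262:350],None,fx=3.5,fy=3.5)]))
E
```

```text
table z 0.0035620557816529574 0.0014145132187501444
small sole ((599.1087036132812, 183.42230224609375), (95.36981964111328, 123.78936004638672), 88.28388214111328) 454
  tang top ((601.9669799804688, 180.2796173095703), (26.810501098632812, 14.894729614257812), 22.309511184692383) 0.0653501404987494 34
big sole ((670.489013671875, 37.583648681640625), (125.5630111694336, 138.61781311035156), 88.28730773925781) 577
  tang top ((670.20263671875, 41.482818603515625), (37.09136199951172, 20.423757553100586), 43.46239471435547) 0.08032763087359018 85
mid sole ((461.23150634765625, 163.53707885742188), (144.94866943359375, 116.44319152832031), 88.93263244628906) 624
  tang top ((461.13153076171875, 168.61111450195312), (38.925384521484375, 19.529638290405273), 70.5111312866211) 0.08088757747856086 78
jig ((631.4756469726562, -181.750732421875), (331.5566711425781, 190.6560821533203), 6.135430812835693) [[456.4583435058594, -104.68693542480469], [476.8354187011719, -294.2509460449219], [806.492919921875, -258.81451416015625], [786.1158447265625, -69.25051879882812]]
stage etc
291 165 [ 0.6
[... 2572 characters left out ...]
502 -0.126  0.067]
288 202 [ 0.501 -0.128  0.071]
289 202 [ 0.501 -0.131  0.071]
290 202 [ 0.501 -0.133  0.072]
285 203 [ 0.499 -0.12   0.062]
286 203 [ 0.498 -0.122  0.073]
287 203 [ 0.499 -0.126  0.066]
288 203 [ 0.498 -0.128  0.07 ]
289 203 [ 0.498 -0.13   0.075]
290 203 [ 0.498 -0.134  0.068]
285 204 [ 0.497 -0.121  0.058]
286 204 [ 0.496 -0.122  0.069]
287 204 [ 0.495 -0.125  0.072]
288 204 [ 0.496 -0.128  0.07 ]
289 204 [ 0.496 -0.131  0.068]
286 205 [ 0.495 -0.124  0.056]
287 205 [ 0.493 -0.125  0.069]
288 205 [ 0.494 -0.129  0.062]
289 205 [ 0.494 -0.132  0.057]
stage n [-0.31380497 -0.02626003  0.94912425] 18.354886141047412 [ 0.63564107 -0.18100422  0.08756982] 0.002477459241531058
```

View pics/small.png

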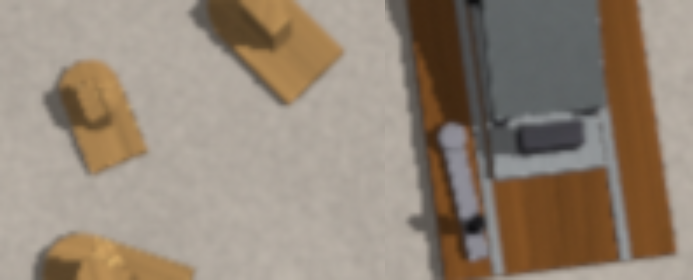

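The crop shows three feet. The one at full-image native pixels (178,172) has a tang 27x15 mm and about 58 mm tall, so it is the 90 mm foot. The ones at (228,150) and (183,222) have 38x20 mm tangs about 78 mm tall, so they are look-alikes. On the jig, the latch pivot is at native (283,182), the peg at (288,203), and the push block at (309,179).

```bash
cat >> h.py <<'E'
J=np.array([.6315,-.1818]); YAW=6.13; cy,sy=np.cos(np.radians(YAW)),np.sin(np.radians(YAW))
def j2w(x,y): return J+np.array([x*cy-y*sy,x*sy+y*cy])
def w2j(p): d=np.asarray(p)[...,:2]-J; return np.stack([d[...,0]*cy+d[...,1]*sy,-d[...,0]*sy+d[...,1]*cy],-1)
def go(p,R=None):
    o=env.get_obs(); r=Ro.from_euler('xyz',o['tool_rot'],degrees=True); d=r.inv().apply(np.array(p)-o['tool_pos'])
    print('move units',np.round(d/.08,3),'mm',np.round(d*1000,1))
    if R is not None: print('turn units',np.round((r.inv()*R).as_rotvec()/np.pi,4))
E
python3 -m creep '{"translation":[[0,0,0],[0,0,0],[0,0,0]],"turn":[[0,0,-0.0555],[0,0,-0.0555],[0,0,-0.0555]],"grip":[0,0,0]}' 20
python3 - <<'E'
from h import *
d=np.load('top0.npz'); w=d['w']; f=d['f']
P=w[140:200,285:335].reshape(-1,3); j=w2j(P)
m=(f[140:200,285:335].reshape(-1,3).max(1)<75)&(P[:,2]>.055)&(j[:,0]<-.02)&(abs(j[:,1])<.035)
print(m.sum(),np.percentile(j[m],[2,50,98],axis=0),np.median(P[m,2]))
m=(P[:,2]>.026)&(P[:,2]<.040)&(abs(j[:,1])<.04); print('plate back',np.percentile(j[m,0],[1,5,50]))
go([*j2w(-.12,0),.222]); o=env.get_obs(); print(o['tool_rot'],o['qpos'],j2w(-.12,0))
go([.5,.3,.222])
E
```

```text
time_s: 0.48
tool_pos: [0.2624, 0.5943, 0.2219]
tool_rot: [-179.9, -0.0, -173.5]
force: [0.1, 0.3, 0.3]
grip_width: 0.065
grasp_force: 0.0
111 [[-0.07415706 -0.01958606]
 [-0.06622061  0.00536384]
 [-0.05718642  0.0249794 ]] 0.06837261090642845
plate back [-0.08889926 -0.08788866 -0.07377838]
move units [-1.9890e+00 -1.0151e+01  8.0000e-03] mm [-1.591e+02 -8.121e+02  6.000e-01]
[-1.79942699e+02 -3.00415722e-02 -1.73519588e+02] [-62.29998452  18.60193242  -7.94600155  83.01874501   2.57693122
  78.62176532  26.13308513] [ 0.51218614 -0.19461416]
move units [-2.536e+00 -3.991e+00  2.000e-03] mm [-2.028e+02 -3.192e+02  1.000e-01]
```

```bash

python3 -m creep '{"translation":[[-0.36,-0.57,0],[-0.36,-0.57,0],[-0.36,-0.57,0],[-0.36,-0.57,0]],"turn":[[0,0,0],[0,0,0],[0,0,0],[0,0,0]],"grip":[0,0,0,0]}'
python3 -m creep '{"translation":[[-0.36,-0.57,0],[-0.36,-0.57,0],[-0.36,-0.57,0],[0.06,-0.6,0],[0.06,-0.6,0]],"turn":[[0,0,0],[0,0,0],[0,0,0],[0,0,0],[0,0,0]],"grip":[0,0,0,0,0]}'
python3 -m creep '{"translation":[[0.06,-0.6,0],[0.06,-0.6,0],[0.06,-0.6,0],[0.06,-0.6,0],[0.06,-0.6,0]],"turn":[[0,0,0],[0,0,0],[0,0,0],[0,0,0],[0,0,0]],"grip":[0,0,0,0,0]}'
python3 -c "
from h import *
go([*j2w(-.115,0.002),.052],Ro.from_euler('xyz',[180,0,186.13],degrees=True)); print(env.get_obs()['qpos'])"
```

```text
time_s: 0.98
tool_pos: [0.3974, 0.4239, 0.2222]
tool_rot: [-180.0, -0.0, -173.9]
force: [0.3, 0.6, 0.5]
grip_width: 0.0251
grasp_force: 0.0
time_s: 1.6
tool_pos: [0.4979, 0.2005, 0.2219]
tool_rot: [-180.0, -0.1, -173.9]
force: [0.3, 0.0, 1.2]
grip_width: 0.0003
grasp_force: 0.0
time_s: 2.22
tool_pos: [0.4994, -0.0404, 0.2223]
tool_rot: [180.0, -0.0, -173.8]
force: [0.5, -0.3, -0.5]
grip_width: 0.0004
grasp_force: 0.0
move units [-0.016 -1.91   2.129] mm [  -1.3 -152.8  170.3]
turn units [ 0.0001 -0.      0.0001]
[-19.16358254  -0.32743969  20.79304578 104.5516147    0.10743277
  75.76351882  97.75383888]
```

```bash

python3 -m creep '{"translation":[[0,-0.48,0],[0,-0.48,0],[0,-0.48,0],[0,-0.47,0],[0,0,0]],"turn":[[0,0,0],[0,0,0],[0,0,0],[0,0,0],[0,0,0]],"grip":[0,0,0,0,0]}'
python3 -m creep '{"translation":[[0,0,0.55],[0,0,0.55],[0,0,0.55],[0,0,0.48],[0,0,0]],"turn":[[0,0,0],[0,0,0],[0,0,0],[0,0,0],[0,0,0]],"grip":[0,0,0,0,0]}'
python3 -c "
from h import *
o=env.get_obs(); print(w2j(o['tool_pos']),o['force'])
c=cam('side'); save('s1.png',c['frame'][170:290,230:390],4.5)"
```

```text
time_s: 2.85
tool_pos: [0.5151, -0.1945, 0.2222]
tool_rot: [-179.9, -0.1, -174.2]
force: [-0.1, 0.6, 0.4]
grip_width: 0.0001
grasp_force: 0.0
time_s: 3.48
tool_pos: [0.5134, -0.1885, 0.0492]
tool_rot: [179.8, -0.4, -173.8]
force: [0.1, 0.4, 1.3]
grip_width: 0.0002
grasp_force: 0.0
[-0.11815124  0.00592393] [0.08768685 0.38346803 1.28976835]
```

View pics/s1.png

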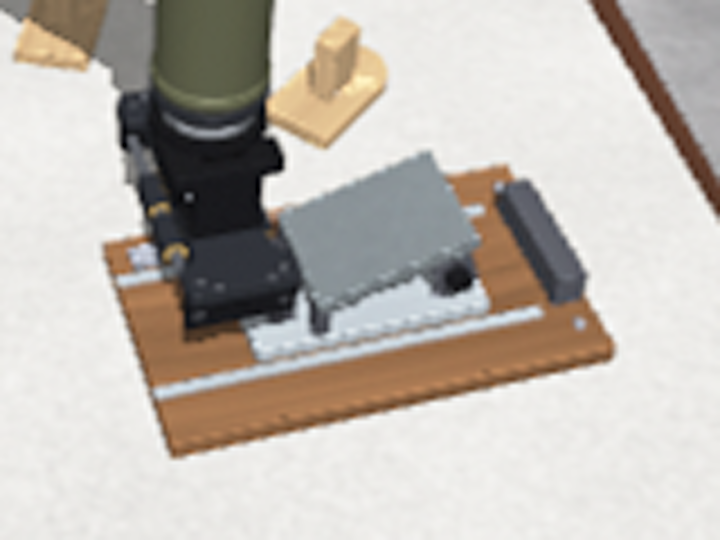

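The view shows the gripper behind the carriage and clear of the stage, whose near edge is at crop (300,220). Starting the push.

```bash

python3 -m creep '{"translation":[[-0.1,0,0],[-0.1,0,0],[-0.1,0,0],[-0.08,0,0],[-0.08,0,0]],"turn":[[0,0,0],[0,0,0],[0,0,0],[0,0,0],[0,0,0]],"grip":[0,0,0,0,0]}'
python3 -m creep '{"translation":[[-0.08,0,0],[-0.08,0,0],[-0.08,0,0],[-0.08,0,0],[-0.08,0,0]],"turn":[[0,0,0],[0,0,0],[0,0,0],[0,0,0],[0,0,0]],"grip":[0,0,0,0,0]}'
python3 -c "
from h import *
o=env.get_obs(); print(w2j(o['tool_pos']))"
```

```text
time_s: 4.15
tool_pos: [0.5521, -0.1869, 0.0521]
tool_rot: [180.0, -0.1, -173.9]
force: [-3.0, -0.0, 2.8]
grip_width: 0.0002
grasp_force: 1.7
time_s: 4.78
tool_pos: [0.5848, -0.1833, 0.052]
tool_rot: [180.0, -0.0, -173.9]
force: [-2.9, -0.6, 2.2]
grip_width: -0.0
grasp_force: 1.7
[-0.04656024  0.00344796]
```

```bash

python3 -m creep '{"translation":[[-0.05,0,0],[-0.05,0,0],[-0.05,0,0],[0,0,0]],"turn":[[0,0,0],[0,0,0],[0,0,0],[0,0,0]],"grip":[0,0,0,0]}'
python3 -c "
from h import *
o=env.get_obs(); print(w2j(o['tool_pos']))"
```

```text
time_s: 5.28
tool_pos: [0.5936, -0.1824, 0.052]
tool_rot: [179.9, -0.3, -173.9]
force: [-9.4, 1.1, 7.3]
grip_width: 0.0001
grasp_force: 5.3
[-0.03776051  0.00344569]
```

```bash

python3 -m creep '{"translation":[[-0.04,0,0],[-0.04,0,0],[0,0,0],[0,0,0]],"turn":[[0,0,0],[0,0,0],[0,0,0],[0,0,0]],"grip":[0,0,0,0]}'
python3 -c "
from h import *
o=env.get_obs(); print(w2j(o['tool_pos']))"
python3 -m creep '{"translation":[[0.25,0,0],[0.4,0,-0.3],[0.4,0,-0.3],[0,0,-0.5],[0,0,0]],"turn":[[0,0,0],[0,0,0],[0,0,0],[0,0,0],[0,0,0]],"grip":[0,0,0.5,0.5,0.5]}'
python3 - <<'E'
from h import *
c=cam('top'); w=cloud(c); j=w2j(w)
m=(w[...,2]>.055)&(w[...,2]<.09)&(j[...,0]<-.06)&(j[...,0]>-.16)&(j[...,1]>.04)&(j[...,1]<.1)
print(m.sum(),np.median(w[m],axis=0) if m.sum() else 0)
m=(w[...,2]>.026)&(w[...,2]<.040)&(abs(j[...,1])<.04)&(j[...,0]<0); print('plate back',np.percentile(j[m,0],[1,5,50]))
peg=np.array([.5001,-.1266])
go([*peg,.15]); save('t1.png',c['frame'][100:230,250:360],4.5)
E
```

```text
time_s: 5.78
tool_pos: [0.5937, -0.1824, 0.0519]
tool_rot: [179.7, -1.0, -174.0]
force: [-26.3, 0.9, 20.3]
grip_width: 0.0006
grasp_force: 13.0
[-0.03767248  0.00341003]
time_s: 6.4
tool_pos: [0.5229, -0.1909, 0.1442]
tool_rot: [-179.9, 0.6, -173.8]
force: [1.0, 0.7, -0.0]
grip_width: 0.0226
grasp_force: 0.0
5 [ 0.49430055 -0.12339919  0.06606588]
plate back [-0.04019785 -0.0375609  -0.02617267]
move units [ 0.182  0.821 -0.099] mm [14.6 65.7 -7.9]
```

View pics/t1.png

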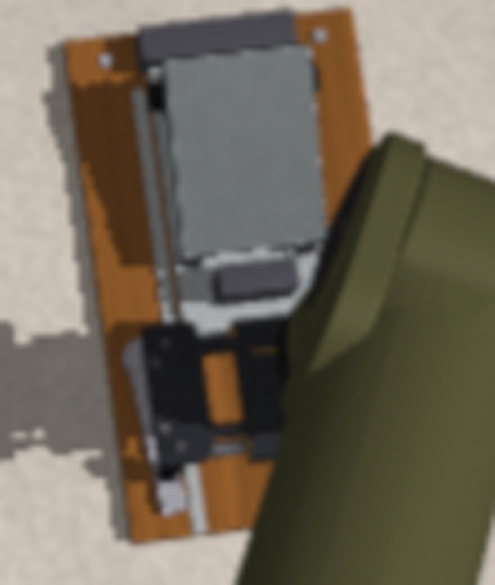

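The carriage is home: its plate back reads -40 mm and it resisted a 26 N push. Next is the peg.

```bash

python3 -m creep '{"translation":[[0.05,0.27,0],[0.05,0.27,0],[0.06,0.27,0],[0,0,0],[0,0,0]],"turn":[[0,0,0],[0,0,0],[0,0,0],[0,0,0],[0,0,0]],"grip":[0.5,0.5,0.5,0.5,0.5]}'
python3 -c "
from h import *
go([.4993,-.127,.041])"
```

```text
time_s: 7.08
tool_pos: [0.5, -0.128, 0.1397]
tool_rot: [-180.0, 0.0, -173.9]
force: [-0.4, 0.3, 0.4]
grip_width: 0.0431
grasp_force: 0.0
move units [0.007 0.013 1.234] mm [ 0.6  1.1 98.7]
```

```bash

python3 -m creep '{"translation":[[0,0.01,0.4],[0,0,0.4],[0,0,0.3],[0,0,0.13],[0,0,0]],"turn":[[0,0,0],[0,0,0],[0,0,0],[0,0,0],[0,0,0]],"grip":[0.5,0.5,0.5,0.5,0.5]}'
python3 -m creep '{"translation":[[0,0,0],[0,0,0],[0,0,0],[0,0,0],[0,0,0]],"turn":[[0,0,0],[0,0,0],[0,0,0],[0,0,0],[0,0,0]],"grip":[0.1,0.1,0.1,0.1,0.1]}' 15
python3 -c "
from h import *
o=env.get_obs(); p=w2j(o['tool_pos'])-[-.05,.075]; print(p,np.hypot(*p),o['tool_pos'])
a0=np.arctan2(-p[1],-p[0]); print(a0)
# arc rows: tool x=-jig x, tool y=+jig y ; peg = hinge+.075*(-cos a,-sin a)
a=np.linspace(a0,1.58,11); X=.075*np.cos(a); Y=-.075*np.sin(a)
print(np.round(np.stack([np.diff(X),np.diff(Y)],1)/.08,3).tolist())"
```

```text
time_s: 7.7
tool_pos: [0.4994, -0.1272, 0.0414]
tool_rot: [-180.0, -0.1, -173.9]
force: [0.6, -0.3, 0.1]
grip_width: 0.0436
grasp_force: 0.0
time_s: 8.32
tool_pos: [0.4998, -0.1266, 0.0421]
tool_rot: [-180.0, 0.0, -173.9]
force: [-0.9, 0.2, 2.2]
grip_width: 0.0132
grasp_force: 15.0
[-0.07505878 -0.00609871] 0.07530614314919594 [ 0.49979868 -0.12664704  0.0421172 ]
0.08107438546005626
[[-0.022, -0.139], [-0.042, -0.134], [-0.062, -0.126], [-0.08, -0.115], [-0.096, -0.102], [-0.11, -0.087], [-0.122, -0.069], [-0.131, -0.05], [-0.137, -0.03], [-0.14, -0.009]]
```

```bash

python3 -m creep '{"translation":[[-0.022,-0.139,0],[-0.042,-0.134,0],[-0.062,-0.126,0],[-0.08,-0.115,0],[-0.096,-0.102,0]],"turn":[[0,0,0],[0,0,0],[0,0,0],[0,0,0],[0,0,0]],"grip":[0.1,0.1,0.1,0.1,0.1]}'
python3 -c "
from h import *
o=env.get_obs(); p=w2j(o['tool_pos'])-[-.05,.075]; print(p,np.hypot(*p),np.arctan2(-p[1],-p[0]))"
```

```text
time_s: 8.95
tool_pos: [0.5289, -0.1727, 0.042]
tool_rot: [179.9, -0.0, -173.8]
force: [-3.7, 2.7, 6.4]
grip_width: 0.013
grasp_force: 15.0
[-0.0509967  -0.05498582] 0.07499402295086653 0.8230198102411724
```

```bash

python3 -m creep '{"translation":[[-0.11,-0.087,0],[-0.122,-0.069,0],[-0.131,-0.05,0],[-0.137,-0.03,0],[-0.14,-0.009,0]],"turn":[[0,0,0],[0,0,0],[0,0,0],[0,0,0],[0,0,0]],"grip":[0.1,0.1,0.1,0.1,0.1]}'
python3 -m creep '{"translation":[[-0.03,0,0],[0,0,0]],"turn":[[0,0,0],[0,0,0]],"grip":[0.1,0.1]}'
python3 -c "
from h import *
o=env.get_obs(); p=w2j(o['tool_pos'])-[-.05,.075]; print(p,np.hypot(*p),np.arctan2(-p[1],-p[0]))"
```

```text
time_s: 9.57
tool_pos: [0.5817, -0.187, 0.0419]
tool_rot: [179.9, -0.1, -173.8]
force: [-4.6, 2.0, 6.4]
grip_width: 0.0131
grasp_force: 15.0
time_s: 9.82
tool_pos: [0.5845, -0.1867, 0.0419]
tool_rot: [180.0, -0.0, -173.8]
force: [-2.1, 2.3, 5.2]
grip_width: 0.0132
grasp_force: 15.0
[ 0.00279553 -0.07484081] 0.07489300502740903 1.6081320433934108
```

```bash

python3 -m creep '{"translation":[[-0.04,0,0],[0,0,0],[0,0,0]],"turn":[[0,0,0],[0,0,0],[0,0,0]],"grip":[0.1,0.1,0.1]}'
python3 -m creep '{"translation":[[0,0,0],[0,0,0],[0,0,-0.5],[0,0,-0.6],[0,0,-0.6]],"turn":[[0,0,0],[0,0,0],[0,0,0],[0,0,0],[0,0,0]],"grip":[0.5,0.5,0.5,0.5,0.5]}'
python3 -m creep '{"translation":[[0,0.6,0],[0,0.6,0],[0,0.6,0],[0,0.6,0],[0,0.6,0]],"turn":[[0,0,0],[0,0,0],[0,0,0],[0,0,0],[0,0,0]],"grip":[0.7,0.7,0.7,0.7,0.7]}'
python3 - <<'E'
from h import *
c=cam('top'); w=cloud(c); j=w2j(w)
m=(w[...,2]>.055)&(w[...,2]<.09)&(j[...,0]<-.036)&(j[...,0]>-.09)&(abs(j[...,1])<.03)
print('peg',m.sum(),np.median(j[m],axis=0))
m=(w[...,2]>.026)&(w[...,2]<.040)&(abs(j[...,1]+.03)<.02)&(j[...,0]<0); print('back',np.percentile(j[m,0],[1,5,50]))
m=(j[...,0]>-.02)&(j[...,0]<.11)&(abs(j[...,1])<.05)&(w[...,2]>.055)
S=w[m]; jj=j[m]
print('stage ext',np.percentile(jj,[.5,99.5],axis=0))
A=np.c_[jj,np.ones(len(jj))]; mm=(abs(jj[:,1])<.035)&(jj[:,0]>.005)&(jj[:,0]<.09)
k=np.linalg.lstsq(A[mm],S[mm,2],rcond=None)[0]; print(k,np.degrees(np.arctan(k)),mm.sum())
# foot
W=w[150:197,158:197].reshape(-1,3); t=W[W[:,2]>.046]; s=W[(W[:,2]>.007)&(W[:,2]<.02)]
print('tang',len(t),np.median(t,axis=0),cv2.minAreaRect((t[:,:2]*1000).astype(np.float32)))
g=c['frame'][150:197,158:197]; hs=cv2.cvtColor(g,cv2.COLOR_RGB2HSV); mk=(hs[...,1]>90).astype(np.uint8)
cn=max(cv2.findContours(mk,0,2)[0],key=cv2.contourArea); r=cv2.minAreaRect(np.array([ray(c,u+158,v+150,.012)[:2]*1000 for u,v in cn[:,0]],np.float32)); print('sole',r)
save('t2.png',np.hstack([cv2.resize(c['frame'][100:220,250:350],None,fx=4,fy=4)[:376],cv2.resize(g,None,fx=8,fy=8)]))
print(env.get_obs()['tool_pos'],env.get_obs()['qpos'])
E
```

```text
time_s: 10.2
tool_pos: [0.585, -0.1867, 0.0418]
tool_rot: [179.9, -0.3, -173.9]
force: [-7.0, 2.0, 8.9]
grip_width: 0.0134
grasp_force: 15.0
time_s: 10.82
tool_pos: [0.5876, -0.1865, 0.1788]
tool_rot: [-180.0, 0.0, -173.9]
force: [1.1, -0.3, 0.1]
grip_width: 0.0427
grasp_force: 0.0
time_s: 11.45
tool_pos: [0.5619, 0.0537, 0.1777]
tool_rot: [180.0, 0.1, -173.9]
force: [0.6, 1.1, 0.1]
grip_width: 0.0609
grasp_force: 0.0
peg 22 [-0.05153301  0.00110088]
back [-0.05796645 -0.05502952 -0.03093192]
stage ext [[-0.01892513 -0.04440718]
 [ 0.10952527  0.04668025]]
[ 0.33721597 -0.004683    0.07000549] [18.63492802 -0.26831404  4.00448584] 825
tang 887 [0.51205257 0.08548253 0.5954627 ] ((536.7799682617188, 120.67871856689453), (207.3446502685547, 57.234371185302734), 40.477569580078125)
sole ((597.5958251953125, 190.65853881835938), (90.16976928710938, 31.67586326599121), 10.013360023498535)
[0.56072804 0.06295871 0.17742739] [-27.07698061   9.57283437  20.26878851  99.83404195  -3.81708843
  71.19351296  90.83105088]
```

View pics/t2.png

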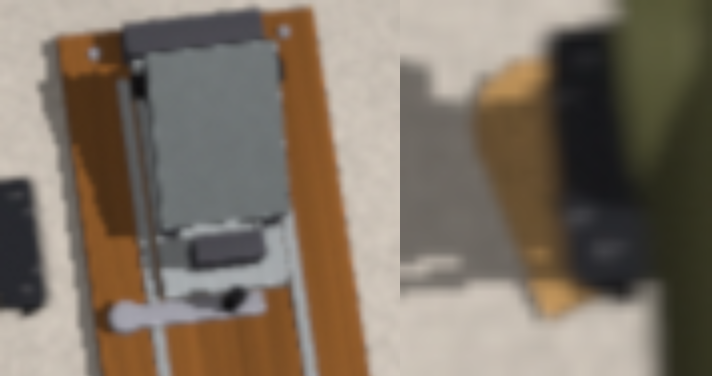

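The latch bar now lies across behind the plate, with the peg at crop (235,298), i.e. jig (-51,1) mm. The arm half covers the foot here, so I'll take its yaw from the first, unobstructed picture.

```bash

python3 - <<'E'
from h import *
d=np.load('top0.npz'); f,w=d['f'],d['w']; c=cam('top')
u0,v0=160,150; g=f[150:197,160:197]; hs=cv2.cvtColor(g,cv2.COLOR_RGB2HSV); P=w[150:197,160:197]
mk=((hs[...,1]>100)&(P[...,2]<.6)).astype(np.uint8)
cn=max(cv2.findContours(mk,0,cv2.CHAIN_APPROX_NONE)[0],key=cv2.contourArea)
r=cv2.minAreaRect(np.array([ray(c,u+u0,v+v0,.008)[:2]*1000 for u,v in cn[:,0]],np.float32)); print('outline',r)
# straight sides/heel via PCA of sole only pixels
m=(mk>0)&(P[...,2]<.02); 
m2=(mk>0)&(P[...,2]>.045); t=P[m2]; print('tang',m2.sum(),t.mean(0),t.min(0),t.max(0))
q=t[:,:2]-t[:,:2].mean(0); e=np.linalg.svd(q)[2][0]; print('tang yaw',np.degrees(np.arctan2(e[1],e[0])))
# side camera
s=np.load('side0.npz'); cs=cam('side'); f2,w2=s['f'],s['w']
hs=cv2.cvtColor(f2[150:185,262:295],cv2.COLOR_RGB2HSV); P=w2[150:185,262:295]
m=(hs[...,1]>80)&(P[...,2]>.052)&(P[...,2]<.075); t=P[m]; print('side tang',m.sum(),t.mean(0)); print(cv2.minAreaRect((t[:,:2]*1000).astype(np.float32)))
print(w2j([.602,.18]))
E
```

```text
outline ((601.663818359375, 180.33450317382812), (88.36219024658203, 48.27146911621094), 21.292821884155273)
tang 70 [0.60142896 0.18005176 0.05679427] [0.58692953 0.16853829 0.04522851] [0.61790211 0.19196801 0.06535014]
tang yaw -156.89056474353347
side tang 18 [0.59551909 0.17519408 0.05536422]
((596.3973999023438, 176.8966827392578), (28.033628463745117, 15.363858222961426), 12.924646377563477)
[0.00930338 0.36288144]
```

```bash

python3 -m creep '{"translation":[[0,0,0],[0,0,0],[0,0,0],[0,0,0]],"turn":[[0,0,-0.03],[0,0,-0.03],[0,0,-0.0285],[0,0,0]],"grip":[0.6,0.6,0.6,0.6]}'
python3 -c "
from h import *
go([.6015,.18,.12],Ro.from_euler('xyz',[180,0,202],degrees=True))"
```

```text
time_s: 12.1
tool_pos: [0.5621, 0.0505, 0.1777]
tool_rot: [-180.0, 0.0, -158.1]
force: [-0.9, -0.7, 0.2]
grip_width: 0.0523
grasp_force: 0.0
move units [-1.06   1.319  0.72 ] mm [-84.8 105.5  57.6]
turn units [-0.0002  0.0001 -0.0006]
```

```bash

python3 -m creep '{"translation":[[-0.35,0.44,0],[-0.35,0.44,0],[-0.36,0.44,0],[0,0,0.72],[0,0,0]],"turn":[[0,0,0],[0,0,0],[0,0,0],[0,0,0],[0,0,0]],"grip":[0.6,0.6,0.6,0.6,0.6]}'
python3 -m creep '{"translation":[[0,0,0],[0,0,0]],"turn":[[0,0,0],[0,0,0]],"grip":[0.6,0.6]}'
python3 - <<'E'
from h import *
go([.6015,.18,.02])
c=cam('side'); save('s2.png',c['frame'][110:215,210:340],5)
E
```

```text
time_s: 12.72
tool_pos: [0.5974, 0.1804, 0.1154]
tool_rot: [-180.0, -0.6, -158.0]
force: [0.2, -0.6, 0.2]
grip_width: 0.0523
grasp_force: 0.0
time_s: 12.98
tool_pos: [0.6024, 0.1814, 0.1228]
tool_rot: [-180.0, 0.2, -158.0]
force: [-0.8, -0.2, 0.1]
grip_width: 0.0521
grasp_force: 0.0
move units [ 0.022 -0.012  1.285] mm [  1.8  -0.9 102.8]
```

View pics/s2.png

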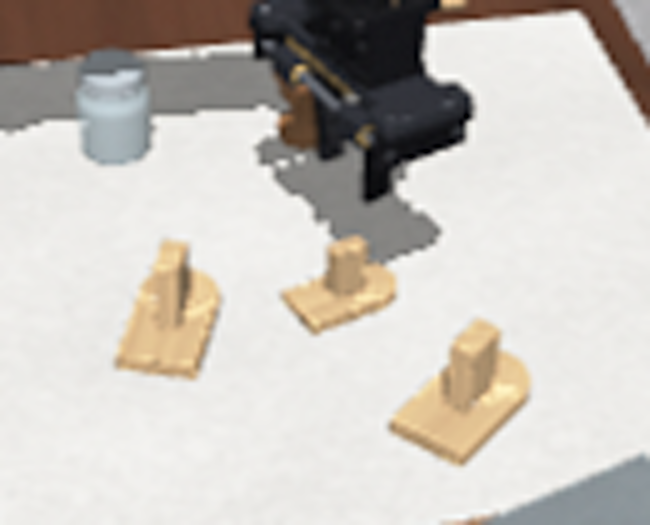

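The gripper straddles the small foot, whose tang is at crop (347,265), and it is clear of both look-alikes. Going down to grip.

```bash

python3 -m creep '{"translation":[[0.01,0,0.4],[0.01,0,0.4],[0,0,0.35],[0,0,0.14],[0,0,0]],"turn":[[0,0,0],[0,0,0],[0,0,0],[0,0,0],[0,0,0]],"grip":[0.6,0.6,0.6,0.6,0.6]}'
python3 -m creep '{"translation":[[0,0,0],[0,0,0],[0,0,0],[0,0,0],[0,0,0]],"turn":[[0,0,0],[0,0,0],[0,0,0],[0,0,0],[0,0,0]],"grip":[0.05,0.05,0.05,0.05,0.05]}' 35
python3 -m creep '{"translation":[[0,0,0],[0,0,-0.3],[0,0,-0.5],[0,0,-0.5],[0,0,-0.5]],"turn":[[0,0,0],[0,0,0],[0,0,0],[0,0,0],[0,0,0]],"grip":[0.05,0.05,0.05,0.05,0.05]}'
```

```text
time_s: 13.65
tool_pos: [0.5994, 0.1813, 0.0174]
tool_rot: [-180.0, 0.0, -157.9]
force: [0.3, -0.9, 1.0]
grip_width: 0.0523
grasp_force: 0.0
time_s: 14.28
tool_pos: [0.5993, 0.1813, 0.0172]
tool_rot: [-180.0, 0.0, -157.9]
force: [-0.6, -0.7, 2.1]
grip_width: 0.0157
grasp_force: 35.0
time_s: 14.9
tool_pos: [0.5987, 0.1814, 0.1617]
tool_rot: [180.0, -0.0, -157.9]
force: [0.2, 0.7, -0.5]
grip_width: 0.0157
grasp_force: 35.0
```

```bash

python3 - <<'E'
from h import *
K=[]
for i in range(3):
  for n in('top','side'):
    c=cam(n); w=cloud(c); j=w2j(w); 
    p=.337*j[...,0]+.07-w[...,2]
    m=(abs(p)<.008)&(j[...,0]>-.03)&(j[...,0]<.14)&(abs(j[...,1])<.06)&(w[...,2]>.05)
    h=cv2.cvtColor(c['frame'],cv2.COLOR_RGB2HSV); m&=(h[...,2]>70)&(h[...,1]<70)
    mk=cv2.morphologyEx(m.astype(np.uint8),cv2.MORPH_OPEN,np.ones((3,3))); l,L,st,_=cv2.connectedComponentsWithStats(mk); b=L==1+np.argmax(st[1:,4])
    S=w[b];jj=j[b]; r=cv2.minAreaRect((jj*1000).astype(np.float32))
    A=np.c_[jj,np.ones(len(jj))]; I=cv2.erode(b.astype(np.uint8),np.ones((5,5)))[b]>0; k=np.linalg.lstsq(A[I],S[I,2],rcond=None)[0]
    # table reference for bias
    t=w[(abs(j[...,0])<.1)&(j[...,1]<-.12)&(j[...,1]>-.2)]; print(n,b.sum(),'table z',np.nanmedian(t[:,2]),'rect',np.round(np.array(r[0]),1),np.round(r[1],1),round(r[2],1),'fit',np.round(k,4),'deg',np.round(np.degrees(np.arctan(k[:2])),2), 'ext',np.percentile(jj,[1,99],axis=0).round(4).tolist())
go([*j2w(.055,.0),.2],Ro.from_euler('xyz',[180,0,186.1],degrees=True))
E
```

```text
top 1428 table z 0.0013974205278206907 rect [58.3  0.3] [ 90.7 115.5] 89.9 fit [0.3341 0.     0.0702] deg [18.48  0.  ] ext [[0.002, -0.0434], [0.1134, 0.0446]]
side 898 table z 0.0008628783372118918 rect [52.6 -0.2] [115.   96.1] 1.1 fit [ 0.3303 -0.0061  0.0712] deg [18.28 -0.35] ext [[-0.0032, -0.0452], [0.108, 0.044]]
top 1435 table z 0.0014611741784644194 rect [58.7  0.2] [ 90.5 116.2] 89.6 fit [0.3325 0.0048 0.0702] deg [18.39  0.28] ext [[0.0019, -0.0437], [0.1134, 0.0445]]
side 908 table z 0.0008170991345030869 rect [52.9  0.5] [114.8  96.7] 0.2 fit [ 0.3321 -0.0033  0.0712] deg [18.37 -0.19] ext [[-0.0032, -0.0463], [0.1078, 0.044]]
top 1425 table z 0.001355754116349452 rect [58.  0.] [ 90.7 115.3] 89.5 fit [ 0.334 -0.003  0.07 ] deg [18.47 -0.17] ext [[0.0019, -0.0436], [0.1135, 0.0445]]
side 902 table z 0.0008524591603559708 rect [52.5 -0.3] [113.7  94.2] 0.1 fit [ 0.3341 -0.0091  0.0711] deg [18.47 -0.52] ext [[-0.0029, -0.0459], [0.1079, 0.0433]]
move units [ 0.659 -4.55  -0.509] mm [  52.7 -364.   -40.7]
turn units [-0.0001 -0.0009  0.0888]
```

```bash

python3 -m creep '{"translation":[[0,0,-0.2],[0,0,-0.2],[0,0,-0.1],[0,0,0],[0,0,0]],"turn":[[0,0,0.03],[0,0,0.03],[0,0,0.0285],[0,0,0],[0,0,0]],"grip":[0.05,0.05,0.05,0.05,0.05]}'
python3 -c "
from h import *
go([*j2w(.045,.0),.2],Ro.from_euler('xyz',[180,0,186.1],degrees=True))"
```

```text
time_s: 15.82
tool_pos: [0.5984, 0.1812, 0.1994]
tool_rot: [-180.0, -0.1, -173.8]
force: [0.1, -0.5, -0.7]
grip_width: 0.0154
grasp_force: 35.0
move units [-0.481 -4.557 -0.006] mm [ -38.5 -364.6   -0.5]
turn units [-0.0002 -0.0008  0.0008]
```

Next I'll transfer the foot, then tip it to about 18.4° while it is still high.

```bash

python3 -m creep '{"translation":[[-0.06,-0.57,0],[-0.06,-0.57,0],[-0.06,-0.57,0],[-0.06,-0.57,0],[-0.06,-0.57,0]],"turn":[[0,0,0],[0,0,0],[0,0,0],[0,0,0],[0,0,0]],"grip":[0.05,0.05,0.05,0.05,0.05]}'
python3 -m creep '{"translation":[[-0.06,-0.57,0],[-0.06,-0.57,0],[-0.06,-0.57,0],[0,0,0],[0,0,0]],"turn":[[0,0,0],[0,0,0],[0,0,0],[0,-0.05,0],[0,-0.052,0]],"grip":[0.05,0.05,0.05,0.05,0.05]}'
python3 -m creep '{"translation":[[0,0,0],[0,0,0]],"turn":[[0,0,0],[0,0,0]],"grip":[0.05,0.05]}'
cat >> h.py <<'E'
def tilt():
    o=env.get_obs(); r=Ro.from_euler('xyz',o['tool_rot'],degrees=True); m=Ro.from_euler('z',YAW,degrees=True).as_matrix().T@r.as_matrix()
    z=-m[:,2]; x=-m[:,0]; return np.degrees(np.arctan2(-z[0],z[2])),np.degrees(np.arcsin(z[1])),np.degrees(np.arctan2(x[1],x[0])),r
S=18.4
def target(gap,off=.0172,dx=0.,S=S):
    s,c=np.sin(np.radians(S)),np.cos(np.radians(S)); cx,cz=.0555,.0887
    n=np.array([-s,c]); p=np.array([cx,cz])+n*(off+gap)+dx*np.array([c,s]); return [*j2w(p[0],0.),p[1]]
E
python3 -c "
from h import *
print(tilt()[:3]); go(target(.02),Ro.from_euler('xyz',[180,0,186.13],degrees=True)*Ro.from_euler('y',-18.4,degrees=True)); print(target(.02))
c=cam('side'); save('s3.png',c['frame'][130:290,230:400],3.7)"
```

```text
time_s: 16.45
tool_pos: [0.6471, -0.044, 0.1998]
tool_rot: [180.0, -0.1, -173.8]
force: [-0.1, 0.1, -0.7]
grip_width: 0.0156
grasp_force: 35.0
time_s: 17.08
tool_pos: [0.6765, -0.1785, 0.1986]
tool_rot: [-179.9, 18.4, -173.9]
force: [0.0, -0.3, -0.7]
grip_width: 0.0158
grasp_force: 35.0
time_s: 17.32
tool_pos: [0.677, -0.1766, 0.2015]
tool_rot: [-180.0, 18.3, -173.8]
force: [-0.1, 0.3, 0.7]
grip_width: 0.0159
grasp_force: 35.0
(np.float64(18.33765978209682), np.float64(-0.029938893198491166), np.float64(0.0956945090495041))
move units [ 0.329 -0.004  0.911] mm [26.3 -0.3 72.9]
turn units [ 0.0002 -0.0003  0.0005]
[np.float64(0.6750076557614957), np.float64(-0.1771273308922669), np.float64(0.12399818763317527)]
```

View pics/s3.png

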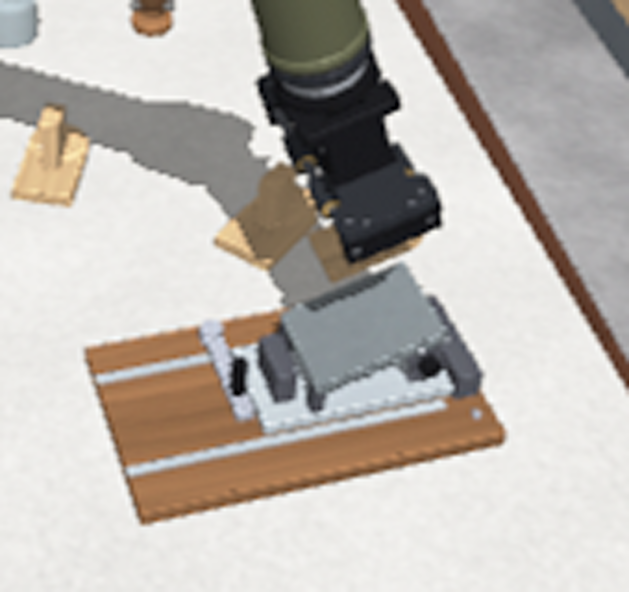

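The foot hangs parallel above the stage face, which is at crop (370,325). I'll come down to a gap of about 6 mm, then feel with the sole tipped 3° each way.

```bash

python3 -m creep '{"translation":[[0.16,0,0.3],[0.17,0,0.3],[0,0,0.3],[0,0,0.15],[0,0,0]],"turn":[[0,0,0],[0,0,0],[0,0.0167,0],[0,0,0],[0,0,0]],"grip":[0.05,0.05,0.05,0.05,0.05]}'
python3 -m creep '{"translation":[[0,0,0],[0,0,0],[0,0,0]],"turn":[[0,0,0],[0,0,0],[0,0,0]],"grip":[0.05,0.05,0.05]}'
python3 -c "
from h import *
print(tilt()[:3]); go(target(.0)); print(env.get_obs()['force'],w2j(env.get_obs()['tool_pos']))"
```

```text
time_s: 18.0
tool_pos: [0.6777, -0.1765, 0.1119]
tool_rot: [-180.0, 15.3, -173.8]
force: [-0.6, -0.2, -1.4]
grip_width: 0.0158
grasp_force: 35.0
time_s: 18.38
tool_pos: [0.6774, -0.1773, 0.1137]
tool_rot: [-180.0, 15.4, -173.9]
force: [-0.8, 0.4, -0.5]
grip_width: 0.0157
grasp_force: 35.0
(np.float64(15.439485161758611), np.float64(0.005707498472655439), np.float64(0.006245408877727972))
move units [-0.019  0.006  0.118] mm [-1.5  0.5  9.4]
[-0.76403746  0.41667834 -0.4730083 ] [ 0.04611978 -0.00046471]
```

```bash

python3 -m creep '{"translation":[[0,0,0.03],[0,0,0.03],[0,0,0],[0,0,0]],"turn":[[0,0,0],[0,0,0],[0,0,0],[0,0,0]],"grip":[0.05,0.05,0.05,0.05]}' | grep -E "pos|force"
for i in 1; do :; done
python3 -m creep '{"translation":[[0,0,0.0125],[0,0,0],[0,0,0]],"turn":[[0,0,0],[0,0,0],[0,0,0]],"grip":[0.05,0.05,0.05]}' | grep -E "pos|force"
python3 -m creep '{"translation":[[0,0,0.0125],[0,0,0],[0,0,0]],"turn":[[0,0,0],[0,0,0],[0,0,0]],"grip":[0.05,0.05,0.05]}' | grep -E "pos|force"
python3 -m creep '{"translation":[[0,0,0.0125],[0,0,0],[0,0,0]],"turn":[[0,0,0],[0,0,0],[0,0,0]],"grip":[0.05,0.05,0.05]}' | grep -E "pos|force"
```

```text
tool_pos: [0.6784, -0.177, 0.108]
force: [0.1, 0.4, -1.3]
grasp_force: 35.0
tool_pos: [0.6787, -0.177, 0.1072]
force: [0.1, -0.8, -1.1]
grasp_force: 35.0
tool_pos: [0.6791, -0.177, 0.1064]
force: [-0.1, 0.0, 0.4]
grasp_force: 35.0
tool_pos: [0.6791, -0.1771, 0.1062]
force: [-4.7, 0.9, 4.8]
grasp_force: 35.0
```

```bash

python3 -c "
from h import *
o=env.get_obs();print(tilt()[:3],w2j(o['tool_pos']),o['tool_pos'],o['force'])"
python3 -m creep '{"translation":[[0,0,-0.06],[0,0,0],[0,0,0],[0,0,0]],"turn":[[0,0,0],[0,-0.0333,0],[0,0,0],[0,0,0]],"grip":[0.05,0.05,0.05,0.05]}' | grep -E "pos|rot|force"
python3 -m creep '{"translation":[[0,0,0.025],[0,0,0],[0,0,0]],"turn":[[0,0,0],[0,0,0],[0,0,0]],"grip":[0.05,0.05,0.05]}' | grep -E "pos|force"
python3 -m creep '{"translation":[[0,0,0.0125],[0,0,0],[0,0,0]],"turn":[[0,0,0],[0,0,0],[0,0,0]],"grip":[0.05,0.05,0.05]}' | grep -E "pos|force"
python3 -c "
from h import *
print(tilt()[:3])"
```

```text
(np.float64(15.377194756326444), np.float64(-0.025411910922523345), np.float64(0.006179852124172575)) [ 0.04787066 -0.00037109] [ 0.67913657 -0.17705711  0.10616188] [-4.72682465  0.91256901  4.79457089]
tool_pos: [0.6784, -0.1768, 0.1102]
tool_rot: [180.0, 21.3, -173.8]
force: [0.9, 0.4, -1.6]
grasp_force: 35.0
tool_pos: [0.679, -0.1768, 0.1079]
force: [-0.2, 0.7, -1.1]
grasp_force: 35.0
tool_pos: [0.6791, -0.1769, 0.1071]
force: [0.4, 0.5, -1.1]
grasp_force: 35.0
(np.float64(21.349860097839496), np.float64(-0.009667446616435175), np.float64(0.015051447129838353))
```

```bash

python3 -m creep '{"translation":[[0,0,0.0125],[0,0,0],[0,0,0]],"turn":[[0,0,0],[0,0,0],[0,0,0]],"grip":[0.05,0.05,0.05]}' | grep -E "pos|force"
python3 -m creep '{"translation":[[0,0,0.0125],[0,0,0],[0,0,0]],"turn":[[0,0,0],[0,0,0],[0,0,0]],"grip":[0.05,0.05,0.05]}' | grep -E "pos|force"
python3 -c "
from h import *
o=env.get_obs();print(tilt()[:3],w2j(o['tool_pos']),o['tool_pos'],o['force'])"

```

```text
tool_pos: [0.6794, -0.1769, 0.1061]
force: [0.7, 0.1, -0.7]
grasp_force: 35.0
tool_pos: [0.6797, -0.1769, 0.1059]
force: [-3.3, 0.3, 5.7]
grasp_force: 35.0
(np.float64(21.360354245300286), np.float64(-0.027823428341236536), np.float64(0.009884566444836639)) [ 0.04844083 -0.00026685] [ 0.67969235 -0.17689259  0.10585957] [-3.28314448  0.2705158   5.74524975]
```

Feeling gives a slope of atan(28.06/83.1) = 18.7°, against 18.4° from the cameras, so I'll use 18.6°. Backing off a little, levelling to that angle, then settling on.

```bash

python3 -m creep '{"translation":[[0,0,-0.025],[0,0,0],[0,0,0.025],[0,0,0.0125],[0,0,0]],"turn":[[0,0,0],[0,0.0153,0],[0,0,0],[0,0,0],[0,0,0]],"grip":[0.05,0.05,0.05,0.05,0.05]}' | grep -E "pos|rot|force"
python3 -m creep '{"translation":[[0,0,0.0125],[0,0,0],[0,0,0]],"turn":[[0,0,0],[0,0,0],[0,0,0]],"grip":[0.05,0.05,0.05]}' | grep -E "pos|force"
python3 -c "
from h import *
print(tilt()[:3]); go(target(.0,S=18.6))"
```

```text
tool_pos: [0.6799, -0.1768, 0.1041]
tool_rot: [180.0, 18.6, -173.9]
force: [-0.0, 0.6, -0.2]
grasp_force: 35.0
tool_pos: [0.6799, -0.1768, 0.104]
force: [-4.5, 1.1, 5.3]
grasp_force: 35.0
(np.float64(18.605330215705195), np.float64(-0.047061600212703614), np.float64(-0.004923094935528982))
move units [-0.02   0.002 -0.006] mm [-1.6  0.2 -0.5]
```

```bash

python3 -m creep '{"translation":[[0,0,0.0125],[0,0,0],[0,0,0],[0,0,0]],"turn":[[0,0,0],[0,0,0],[0,0,0],[0,0,0]],"grip":[0.05,0.05,0.05,0.05]}' | grep -E "pos|rot|force"
python3 -m creep '{"translation":[[0,0,0],[0,0,0],[0,0,0],[0,0,0],[0,0,0]],"turn":[[0,0,0],[0,0,0],[0,0,0],[0,0,0],[0,0,0]],"grip":[0.05,0.05,0.05,0.05,0.05]}' | grep -E "pos|rot|force"
python3 -c "
from h import *
print(tilt()[:3],env.get_obs()['wrist_torque'])
c=cam('side'); save('s4.png',c['frame'][170:280,250:390],5.3)"
```

```text
tool_pos: [0.68, -0.1768, 0.104]
tool_rot: [179.9, 18.6, -173.9]
force: [-8.9, 3.2, 11.7]
grasp_force: 35.0
tool_pos: [0.68, -0.1768, 0.104]
tool_rot: [179.9, 18.6, -173.9]
force: [-9.1, 3.1, 11.1]
grasp_force: 35.0
(np.float64(18.60309002389381), np.float64(-0.07908432296412622), np.float64(-0.007082646533033974)) [0.45363976 1.50563107 0.12767549]
```

View pics/s4.png

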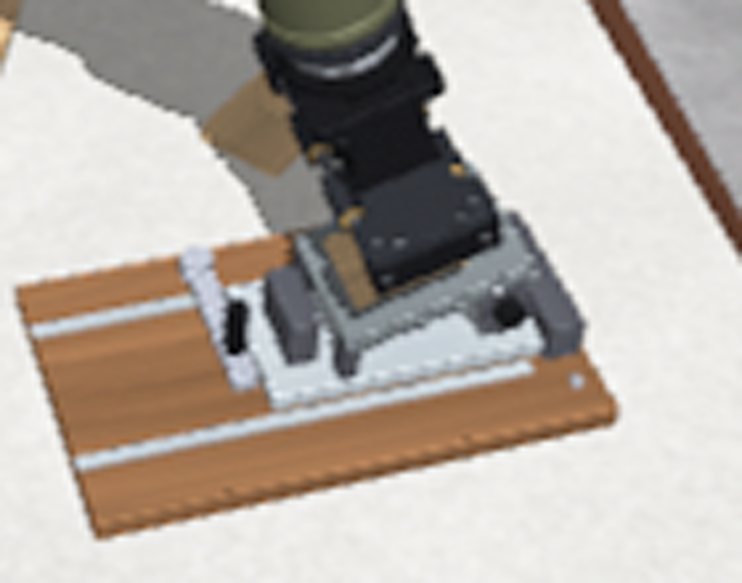

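The sole lies flat and centred on the stage, with the heel at crop (360,290). The latch is across and the carriage is home. About 14 N is pressing, and it is steady.

```bash
python3 -c "
from cell import env
print(env.sign_off())"
```

```text
the job is handed in; nothing more can be done
None
```

I handed the job in with the carriage home, the latch across behind it, and the smallest foot held flush and centred on the stage at 18.6° with about 14 N; the sign-off gave no verdict.

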